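# Level the pouring plate with a wedge

## Task

The bright metal pouring plate stands low at its near right corner, where the screw foot has seized short. Set the spirit level gently down flat on the middle of the plate, along the plate's long side, then gently push the thin end of the wooden wedge under that low foot until the bubble rests centred between the two marks, and leave wedge and level in place. Let the wedge do the lifting: do not push or lift the plate by hand or shove it out of its place, and do not disturb the dishes on it or the things around it.

Things in the scene. Friction and masses are not known exactly. Their poses are not given: they have to be found in the camera images.
- plate: Metal pouring plate, 2.4 kg, 170 (its x) by 240 mm (its y), loose on three feet. Origin below its middle, in the plane of the sound feet's soles; x to its far edge, y to its left along the long side. Underside z = 34, top face z = 44 mm. Rubber feet at x, y = -70, +100 and +70, 0 mm; the plate leans about the line through them, as the third foot is short. Foot screws rise up to 13 mm over the top.
- low_corner (a point): Point on the plate's top face above the middle of the short foot, at x, y = -70, -100 mm on the plate (15 mm from its near edge, 20 mm from its right edge). That foot is a bare steel pad, 26 mm across, sole domed to a radius of 26 mm; it is rigid, short by 3 to 8 mm (not known exactly), rests on the table and presses down with about 6 N.
- level: Dark steel spirit level, 110 mm long (its x), 22 mm wide, 26 mm high, 0.3 kg, a greenish vial on top between two end blocks. Origin: middle of its underside; z up. Its base, 13 mm high and 22 mm wide, can be gripped across at the middle.
- bubble (a joint): Place of the bubble in the vial, m along the level's x axis: 0 centred between the two black marks (18 mm apart; bubble 14 mm long), +-0.013 at the ends of its run. It goes to the higher end, 2 mm per mrad of lean along the level's x, and stays at the end beyond 6.5 mrad. Settles in about a second.
- wedge: Light wooden wedge, 116 mm long, 34 mm wide, 70 g. Origin: middle of the underside of its butt, a block 26 mm long, 34 mm wide, 20 mm high, to be gripped across. x points to the thin end: its top falls evenly from 10.5 mm at x = +13 to 1.5 mm at the thin edge, x = +103 mm (1 in 10). Underside flat. It does not slip back from under the foot when let go.
- dish_a: Petri dish, 64 mm across, 14 mm high, on the far left of the plate; leave it alone.
- dish_b: The same, on the far right of the plate; leave it alone.
- marker_black: Marker pen, 112 mm long, 17 mm high, lying on the table near the robot; leave it alone.
- timer: Bench timer, 62 by 62 by 21 mm, on the right; leave it alone.
- vial: Capped sample vial, 27 mm across, 58 mm high, standing left of the plate; leave it alone.
Not all that is in view belongs to the job. There is more than one size of the level; the one meant has the size given above.

How it is judged:
By the outcome, as a careful person would: the job done as asked, in the order asked, and still so for the second after the job is handed in, with the robot touching nothing.
It also fails if it takes over 72 s, if anything falls off the work surface, if the arm or the gripper's body presses on something with over 40 N, if the wrist force passes 120 N, or if a joint passes its speed limit or range.

## Robot

A 7-joint arm with a two-finger parallel gripper is mounted at the origin on a cart in front of the work surface, level with it; the furniture and walls round the work are solid. World frame = base frame: x ahead of the robot, y to its left, z up, the work surface at z = 0. Lengths are in mm, angles in rad, forces in N, time in s.
With the tool pointing down it reaches from about 400 to 875 mm from the base axis. Payload 19.3 kg.
Tool frame: the origin (TCP) lies at the very end of the fingers, on their centre line; the grasp point (between the pads) lies 19 mm behind it (grip_point_offset is the z of the grasp point in the tool frame, in mm); z points along the fingers, y is the line along which they close (so a half turn about z gives the same grasp; the last joint's range is limited). The gripper opens to 85 mm and grips with 20 to 120 N. Pads are 22 mm wide; open, the fingers measure 114 mm over their backs; the gripper's body (76 mm by 85 mm) begins 54 mm behind the grasp point. The pads swing forward as they close: fully open they stand 13 mm farther back than shut.
Start: joints at [1.23, 0.521, -0.036, 1.599, 0.021, 1.021, -0.113], TCP at [167.161, -602.222, 231.291] pointing down, gripper open.
Joint ranges: [-2.91, 2.91], [-0.3, 2.13], [-1.5, 1.42], [0.17, 2.43], [-1.26, 4.41], [0.16, 1.93], [-2.52, 2.52]. Speed limits (rad/s): [1.89, 1.89, 2.39, 2.39, 3.01, 3.01, 3.01].

## Interface

Orientations are given as a 3x3 rotation matrix whose columns are the frame's x, y, z axes.
In Python, from workcell import movep, movel, goto_joints, open_gripper, clamp, wait, inverse_kinematics, read_state, camera, PlanningError, finish_job, grip_point_offset gives the robot as it stands. Calls block until the motion is done:
- movep(position, orientation): joint-space move of the TCP to a pose.
- movel(position, frame=None, max_speed=150, guard=None): straight line of the TCP; frame=None keeps the orientation; max_speed is the mean speed in mm/s. With guard (N) it stops when the force on the tool has changed by that much, and returns True; else False.
- goto_joints(angles): joint-space move.
- open_gripper() and clamp(): open the fingers fully, or close them until they stop; the grip force is fixed at half the most.
- wait(seconds).
- inverse_kinematics(position, orientation): joint angles nearest the present ones, or None.
- read_state(): the state.
- camera(name): name is "scene" or "top"; returns a dict with "image" (400x640x3 uint8, blue, green, red), "range_z" (400x640 float32, mm along the optical axis (not along the pixel's ray), 0 where there is no reading), "fx", "fy", "cx", "cy" (pixels), "dist_coeffs" ([k1, k2, p1, p2, k3] as OpenCV has them; the pictures are not rectified), "cam_to_world" (4x4, takes a point from camera to world coordinates). Camera axes: x right, y up, looking along -z (the intrinsics and any distortion apply to the point x, -y, -z); pixel columns grow to the right and rows downward; lengths in mm; the calibration is good to about 2 mm. A picture is of the moment at which its call begins.
A pose or a line that the arm cannot do raises PlanningError and nothing moves.
- finish_job(): hands the job in; it is judged then, once.
The state is a dict: "time": time; "qpos": joint angles; "qvel": joint speeds; "joint_efforts": joint torques, N m; "eef_pos": TCP position; "tool_rot": TCP orientation; "ft_force": force on the tool from outside, world axes, zero at the start; "torque": the same for the moment, N m; "finger_gap": finger opening in mm; "gripper_force": force on a finger pad.
Only numpy, scipy, OpenCV 4.12 (cv2) and the standard library are available. Lean on these libraries where they do the work, as an engineer would, in place of code of your own. Each camera call takes 0.05 s, during which the arm holds its last target. There are 200 camera calls.

## Working session

There is one attempt and no reset: what is moved stays moved. The work goes in short steps, each a Python script; the robot and the scene stay as the last script left them, time stands still between calls to the robot, and variables do not carry over. Pictures are saved under pics/ and viewed, at most 11 in all, crops included, and the job is handed in when it is done.

```bash
mkdir -p pics; ls; cat > h.py <<'E'
import numpy as np, cv2
from workcell import *
def cam(n):
    c=camera(n); return c
def cloud(c):
    K=np.array([[c['fx'],0,c['cx']],[0,c['fy'],c['cy']],[0,0,1.]])
    h,w=c['range_z'].shape
    u,v=np.meshgrid(np.arange(w),np.arange(h))
    p=cv2.undistortPoints(np.stack([u,v],-1).reshape(-1,1,2).astype(np.float64),K,np.array(c['dist_coeffs'],float)).reshape(h,w,2)
    z=c['range_z'].astype(float)
    P=np.stack([p[...,0]*z,-p[...,1]*z,-z,np.ones_like(z)],-1)@np.array(c['cam_to_world']).T
    P=P[...,:3]; P[z<=0]=np.nan
    return P
E
python3 - <<'E'
from h import *
for n in ['scene','top']:
    c=cam(n); cv2.imwrite(f'pics/{n}0.png',c['image']); np.save(f'{n}0.npy',cloud(c)); print(n,np.array(c['cam_to_world']).round(2).tolist(),c['fx'],c['dist_coeffs'])
print(read_state(), grip_point_offset)
E
```

```text
pics
scene [[0.99, -0.09, 0.1, 736.73], [0.13, 0.67, -0.73, -1291.77], [0.0, 0.74, 0.67, 1230.53], [0.0, 0.0, 0.0, 1.0]] 516.3205961444195 [-0.06141251  0.          0.          0.          0.        ]
top [[-0.02, 0.99, -0.15, 309.95], [-1.0, -0.02, 0.0, -30.13], [0.0, 0.15, 0.99, 1788.21], [0.0, 0.0, 0.0, 1.0]] 507.4306238047048 [-0.06636004  0.          0.          0.          0.        ]
{'time': 0.1, 'qpos': array([ 1.22979579,  0.52193641, -0.0363464 ,  1.59991989,  0.02120935,
        1.02107855, -0.11280653]), 'qvel': array([-0.00059095, -0.0019345 ,  0.00230878, -0.00155019,  0.0007513 ,
       -0.0013441 ,  0.00083259]), 'joint_efforts': array([ 4.31076041e-03, -9.28482985e+01,  1.98461361e+00, -3.70534015e+01,
        1.82960252e-02,  5.24068106e-03, -5.51078278e-05]), 'eef_pos': array([ 167.09230351, -601.96067025,  230.80542373]), 'tool_rot': array([[ 9.63556179e-01,  2.67505870e-01, -3.16777450e-04],
       [ 2.67506050e-01, -9.63555758e-01,  9.02983870e-04],
       [-6.36792500e-05, -9.54815572e-04, -9.99999542e-01]]), 'ft_force': array([-1.11613428,  0.33354345, -0.02588835]), 'torque': array([-0.02152913,  0.0436039 ,  0.04430931]), 'gripper_force': 0.0, 'finger_gap': 84.96565403615982} -18.700000000000003
```

View pics/scene0.png

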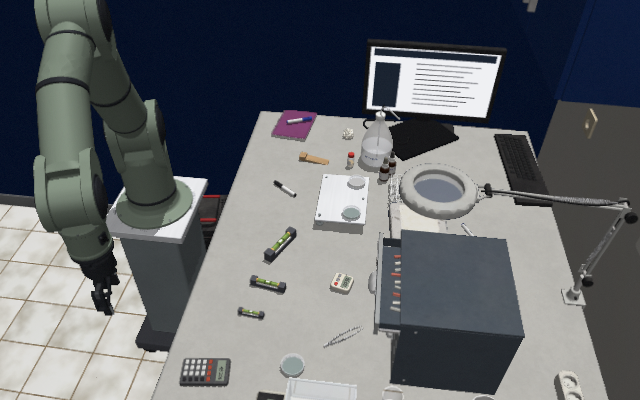

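View pics/top0.png

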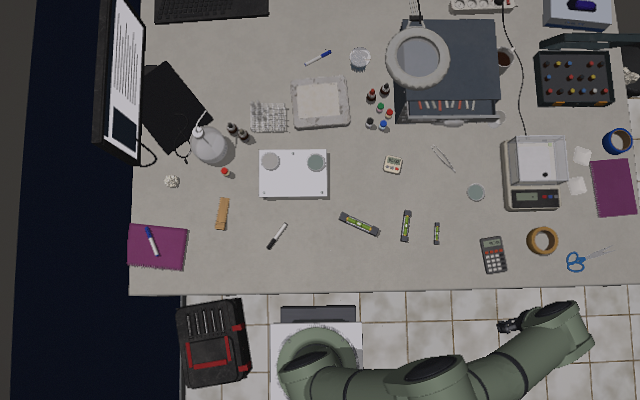

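The top picture shows the plate at about (293,174), the wedge at (222,213), and three levels at (358,223), (405,226) and (437,233). The marker is at (277,236) and the timer at (393,165). Next I measure them.

```bash
python3 - <<'E'
from h import *
T=np.load('top0.npy'); I=cv2.imread('pics/top0.png')
def box(n,u0,u1,v0,v1,zmin,zmax=80,mask=None):
    P=T[v0:v1,u0:u1].reshape(-1,3); m=(P[:,2]>zmin)&(P[:,2]<zmax)
    Q=P[m]; r=cv2.minAreaRect(Q[:,:2].astype(np.float32)); print(n,len(Q),np.round(r[0],1),np.round(r[1],1),round(r[2],1),'z',np.percentile(Q[:,2],[5,50,95]).round(1)); return Q
print('table',np.nanmedian(T[235:280,300:330,2]))
box('L1',330,388,203,243,8); box('L2',394,416,203,248,8); box('L3',428,446,218,250,6)
W=box('W',208,236,190,235,4); box('Wbutt',208,236,190,235,14)
box('pl',250,336,140,208,30); box('marker',262,292,216,255,6); box('timer',380,408,150,180,8);box('vial',215,235,160,182,15)
z=T[190:235,208:236,2]; print(np.nan_to_num(z[::3,::3]).round(0).astype(int))
S=[]
for n,(u0,v0,u1,v1) in {'a':(200,180,450,260)}.items():
    cv2.imwrite('pics/crop1.png',cv2.resize(I[140:260,200:330],None,fx=5,fy=5,interpolation=cv2.INTER_CUBIC))
# plate tilt fit
P=T[172:196,262:325].reshape(-1,3);P=P[(P[:,2]>38)&(P[:,2]<48)]
A=np.c_[P[:,:2],np.ones(len(P))];print(np.linalg.lstsq(A,P[:,2],rcond=None)[0]*1000)
E
```

```text
table 1.179291789758281
L1 443 [ 493.3 -157. ] [201.5 138.3] 88.7 z [ 8.5 28.  39.9]
L2 251 [ 481.5 -318.8] [ 74.6 156.4] 87.5 z [ 8.5 21.6 32.3]
L3 162 [ 447.2 -431. ] [ 60.6 110.1] 85.3 z [ 6.4 12.1 22.4]
W 455 [539.8 328. ] [158.2  97.4] 0.0 z [ 4.3  7.6 22.3]
Wbutt 83 [535.9 334.8] [ 46.2 114.8] 85.9 z [14.2 19.5 26.3]
pl 3285 [670.9  73.9] [240.2 171. ] 89.3 z [36.2 44.8 59.8]
marker 237 [454.7 132.7] [102.6 133.9] 89.1 z [ 6.3 10.3 20.3]
timer 318 [ 698.5 -286.9] [ 97.3 104.1] 84.9 z [ 9.1 18.3 26.8]
vial 73 [696.5 321.6] [65.7 25.5] 31.0 z [17.9 45.3 65.6]
[[ -2   2   1   0   1   0   5   7  -5  -1]
 [ -3   1  -1  -1  -1  -1   3  -5   8  -6]
 [  1   1   5  -4   4   3  -5   1  -1   4]
 [ -8  -1   1   5   8   3  -3  -8   8  -4]
 [  2  -4   6  -2   0   9  -2   0  -2   9]
 [ -4  -5   3  -4  10   5   3  -3   0  -1]
 [  6   1   7   1   9   0   7   0   3   0]
 [ -1   2   6   5   9   5   6  -3   6   4]
 [  1  -1   7  -7   8   0  10  -1  -5   8]
 [ -1   1   2  11   9  13   2  -6   0   5]
 [  9   3  -8  13  12  17   9   9   2   1]
 [-10   2  -6  28  17  24  -2  -2   2   5]
 [ -1   1   9  18  30  25   7   6   8   6]
 [ -6  -2   5  -1  19  19   4   4   1   3]
 [  5  -2   6  -3   0   0   1  -2   6   2]]
[2.65758667e+00 9.46409729e+00 4.06652782e+04]
```

View pics/crop1.png

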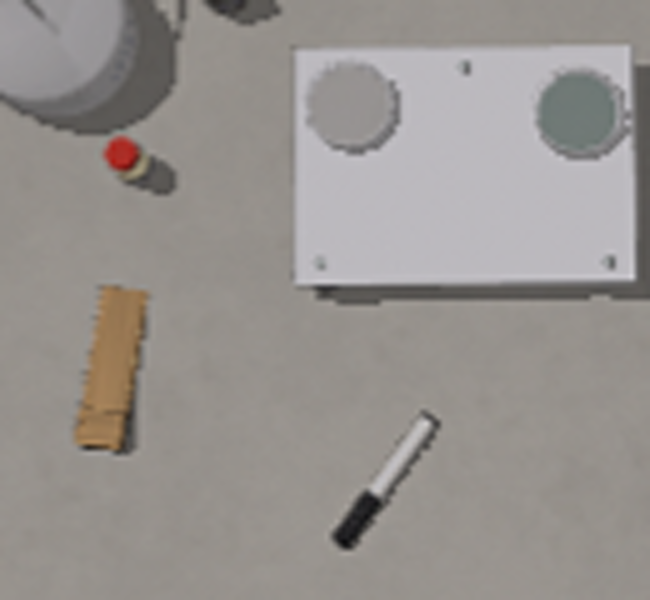

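```bash
cat >> h.py <<'E'
def px(c,uv,z):
    uv=np.atleast_2d(np.array(uv,float)); z=np.broadcast_to(z,(len(uv),))
    K=np.array([[c['fx'],0,c['cx']],[0,c['fy'],c['cy']],[0,0,1.]])
    p=cv2.undistortPoints(uv.reshape(-1,1,2),K,np.array(c['dist_coeffs'],float)).reshape(-1,2)
    M=np.array(c['cam_to_world']); d=np.c_[p[:,0],-p[:,1],-np.ones(len(p))]@M[:3,:3].T; o=M[:3,3]
    return o+d*((z-o[2])/d[:,2])[:,None]
def seg(c,m,u0,u1,v0,v1,z):
    s=np.zeros_like(m); s[v0:v1,u0:u1]=m[v0:v1,u0:u1]
    n,l,st,_=cv2.connectedComponentsWithStats(s.astype(np.uint8)); k=1+np.argmax(st[1:,4])
    v,u=np.nonzero(l==k); Q=px(c,np.c_[u,v],z)[:,:2]; 
    e=np.linalg.svd(Q-Q.mean(0),full_matrices=False)[2][0]
    return Q,cv2.minAreaRect(Q.astype(np.float32)),np.degrees(np.arctan2(e[1],e[0]))
E
python3 - <<'E'
from h import *
c=cam('top'); I=c['image'].astype(int)
hsv=cv2.cvtColor(c['image'],cv2.COLOR_BGR2HSV)
wood=(hsv[...,0]>8)&(hsv[...,0]<22)&(hsv[...,1]>90)
Q,r,a=seg(c,wood,200,245,185,240,5); print('wedge',len(Q),Q.mean(0),r,a)
dark=(I.max(-1)<90)|(hsv[...,1]>90)
for n,(u0,u1) in {'L1':(330,388),'L2':(394,418),'L3':(428,446)}.items():
    Q,r,a=seg(c,dark,u0,u1,200,250,20); print(n,len(Q),Q.mean(0),r,a)
f=lambda x,y:(200+(x-2)/5,140+(y-2)/5)
pl=px(c,[f(295,47),f(630,45),f(635,280),f(296,284)],[45,45,38,44]);print('plate TL TR BR BL\n',pl.round(1),pl.mean(0))
print('wedge thin L,R, butt L,R, step',px(c,[f(103,288),f(148,293),f(75,443),f(123,450),f(80,410),f(127,413)],[1.5,1.5,10,10,20,20]).round(1))
print('marker',px(c,[f(430,415),f(345,545)],10).round(1))
print('screws far,nearL,nearR',px(c,[f(465,68),f(320,263),f(609,263)],[54,54,50]).round(1))
print('dishes',px(c,[f(352,107),f(580,113)],[58,56]).round(1))
x=I[200:250,330:450].astype(np.uint8); cv2.imwrite('pics/crop2.png',cv2.resize(x,None,fx=6,fy=6,interpolation=cv2.INTER_CUBIC))
E
```

```text
wedge 292 [534.90084756 326.06548834] ((535.8111572265625, 325.80548095703125), (33.21784210205078, 113.39785766601562), 80.08605194091797) 170.58600418831534
L1 262 [ 484.58993935 -157.98013837] ((484.92193603515625, -159.89627075195312), (150.2113037109375, 31.9686222076416), 63.93716049194336) -115.97792873278314
L2 171 [ 474.95741868 -320.25511178] ((476.7922668457031, -319.0072326660156), (28.672821044921875, 111.92736053466797), 83.31365203857422) 170.9928749004327
L3 48 [ 429.7248334  -424.55641403] ((436.8293151855469, -425.9432678222656), (14.095257759094238, 52.55495834350586), 87.16217041015625) -177.24577294548592
plate TL TR BR BL
 [[756.5 190.8  45. ]
 [753.2 -45.8  45. ]
 [586.3 -46.   38. ]
 [587.2 190.2  44. ]] [670.80695768  72.30096251  43.        ]
wedge thin L,R, butt L,R, step [[593.7 333.8   1.5]
 [589.5 301.5   1.5]
 [482.2 350.9  10. ]
 [476.6 316.8  10. ]
 [504.4 345.4  20. ]
 [501.7 312.2  20. ]]
marker [[497.3 100.1  10. ]
 [407.1 160.4  10. ]]
screws far,nearL,nearR [[736.6  70.3  54. ]
 [600.  172.3  54. ]
 [596.7 -28.1  50. ]]
dishes [[709.3 149.3  58. ]
 [702.3  -9.8  56. ]]
```

View pics/crop2.png

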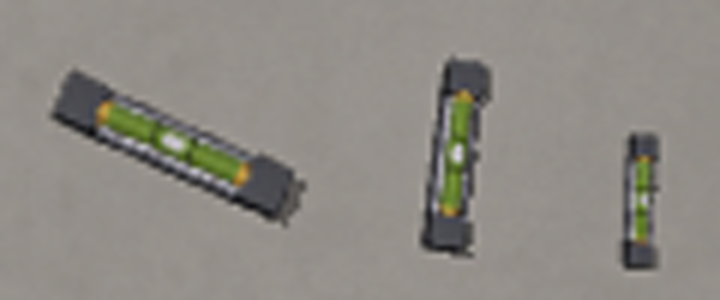

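The middle level (about 112 mm long) is the right one, at (476,-319). The plate's middle is about (671,72.5), yaw about -0.6°, and the low foot is at about (599,-28). I'll refit the lean, check IK and pick up the level.

```bash
cat >> h.py <<'E'
def Rd(deg,tilt=None):
    a=np.radians(deg); y=np.array([np.cos(a),np.sin(a),0]); z=np.array([0,0,-1.])
    R=np.c_[np.cross(y,z),y,z]
    return R if tilt is None else cv2.Rodrigues(np.array(tilt,float))[0]@R
def st(*t):
    s=read_state(); print(*t,'t',round(s['time'],2),'p',s['eef_pos'].round(1),'f',np.round(s['ft_force'],1),'gap',round(s['finger_gap'],1),'gf',round(s['gripper_force'],1))
E
python3 - <<'E'
from h import *
T=np.load('top0.npy'); P=T[173:193,264:323].reshape(-1,3); P=P[np.abs(P[:,2]-43)<20]
A=np.c_[P[:,0]-671,P[:,1]-72.5,np.ones(len(P))];k=np.linalg.lstsq(A,P[:,2],rcond=None)[0];print('lean',k,np.std(P[:,2]-A@k))
tb=T[225:270,290:330].reshape(-1,3);tb=np.r_[tb,T[225:260,180:205].reshape(-1,3)];tb=tb[np.abs(tb[:,2])<20]
A=np.c_[tb[:,:2],np.ones(len(tb))];print('table',np.linalg.lstsq(A,tb[:,2],rcond=None)[0])
for n,p,l in [('pickL',(476,-319.5,100),[81,-99]),('placeL',(665,72.5,120),[179.4,-.6]),('pickW',(491,333,100),[80.8,-99.2]),('W45',(540,-85,60),[135,-45]),('W20',(520,-55,60),[110,-70]),('W0',(515,-27,60),[90,-90])]:
    for y in l:
        q=inverse_kinematics(p,Rd(y)); print(n,y,None if q is None else np.round(q,2))
open_gripper()
movep([476,-319.5,120],Rd(-99)); st()
c=cam('top'); cv2.imwrite('pics/g1.png',cv2.resize(c['image'][180:280,340:480],None,fx=5,fy=5))
E
```

```text
lean [8.76238704e-03 2.53095039e-02 4.32830814e+01] 4.377711757868974
table [0.00134125 0.00491558 0.27212527]
pickL 81 [ 0.94  0.69 -0.66  1.82  0.56  0.82  1.42]
pickL -99 [ 0.5   0.61 -0.01  1.85  0.01  0.68 -1.25]
placeL 179.4 [-0.8   1.12  1.22  1.6  -1.1   1.24 -2.52]
placeL -0.6 [ 0.15  0.77 -0.57  1.54  0.47  0.97 -0.57]
pickW 80.8 [-0.08  0.82 -0.95  1.76  0.79  0.99  0.06]
pickW -99.2 [-0.81  0.65  0.17  1.8  -0.16  0.71 -2.29]
W45 135 [ 0.85  1.05 -1.28  1.89  1.13  1.17  1.49]
W45 -45 [ 0.26  0.66 -0.3   1.92  0.32  0.61 -1.02]
W20 110 [ 0.72  0.88 -1.07  1.96  0.98  0.95  1.06]
W20 -70 [ 0.13  0.62 -0.19  1.99  0.21  0.55 -1.42]
W0 90 [ 0.49  0.72 -0.76  1.98  0.75  0.74  0.84]
W0 -90 [ 0.04  0.61 -0.14  2.01  0.16  0.53 -1.78]
t 1.96 p [ 475.5 -320.6  120.2] f [ 0.9 -0.6  0.7] gap 85.6 gf 0.0
```

```bash
python3 - <<'E'
from h import *
print(movel([476,-319.5,3],max_speed=100,guard=15)); st('down')
clamp(); st('clamped')
movel([476,-319.5,140],max_speed=150); st('up')
c=cam('top'); cv2.imwrite('pics/g2.png',cv2.resize(c['image'][180:280,340:480],None,fx=5,fy=5))
c=cam('scene'); cv2.imwrite('pics/g3.png',cv2.resize(c['image'][180:320,180:340],None,fx=4,fy=4))
E
```

```text
False
down t 3.33 p [ 476.3 -319.7    3.6] f [-0.8  0.5 -0.2] gap 85.2 gf 0.0
clamped t 3.93 p [ 476.  -319.7    3.4] f [-1.9  1.   8.6] gap 20.4 gf 59.3
up t 5.0 p [ 475.6 -319.2  139.2] f [ 0.4  1.5 -3.4] gap 20.3 gf 58.8
```

View pics/g3.png

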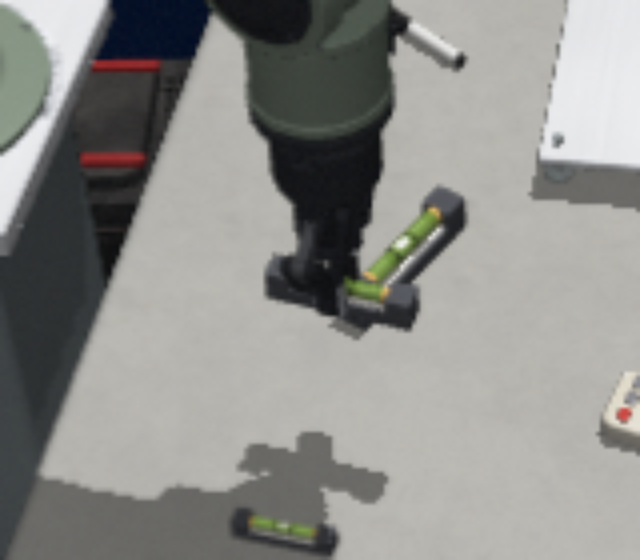

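The level is held across its base. I carry it over the plate and lower it, tilted to the plate's lean.

```bash
python3 - <<'E'
from h import *
R=Rd(-.6,(.022,-.016,0))
movep([665,72.5,130],R); st('above')
movel([665,72.5,56],max_speed=100); st('near'); 
print(movel([665,72.5,40],max_speed=12,guard=3)); st('contact')
c=cam('top'); cv2.imwrite('pics/p1.png',cv2.resize(c['image'][130:215,240:350],None,fx=5,fy=5))
E
```

```text
above t 6.7 p [665.   70.7 129.9] f [ 0.2  0.  -3.3] gap 19.9 gf 58.9
near t 7.59 p [665.4  72.7  56.6] f [ 0.5 -0.3 -3.2] gap 19.9 gf 58.9
True
contact t 8.43 p [665.   72.4  46.1] f [-1.8 -0.2  7.5] gap 20.0 gf 60.0
```

```bash
python3 - <<'E'
from h import *
st()
open_gripper(); st('open')
movel([665,72.4,150],max_speed=120)
movep([560,200,170],Rd(-50)); st('away')
movep([491,333,120],Rd(-99.2)); st('aboveW')
c=cam('top'); I=c['image']; cv2.imwrite('pics/p2.png',cv2.resize(I[130:250,200:340],None,fx=5,fy=5,interpolation=cv2.INTER_CUBIC))
hsv=cv2.cvtColor(I,cv2.COLOR_BGR2HSV); dark=((I.max(-1)<100)|(hsv[...,1]>90))
Q,r,a=seg(c,dark,268,322,160,200,64); print('level',len(Q),Q.mean(0),r,a)
E
```

```text
t 8.48 p [665.   72.5  46.1] f [-1.1 -0.4  7.6] gap 20.5 gf 60.0
open t 9.13 p [664.3  72.3  45.4] f [-0.3 -0.5  0.4] gap 86.0 gf 0.0
away t 11.14 p [560.3 199.4 169.6] f [ 0.9 -0.6 -0.3] gap 85.4 gf 0.0
aboveW t 12.12 p [491.8 332.  120. ] f [-0.1  0.3  0. ] gap 85.4 gf 0.0
level 175 [659.54188958  73.37750664] ((661.8394165039062, 74.29122924804688), (107.52363586425781, 24.729736328125), 89.17376708984375) -91.167410882815
```

View pics/p2.png

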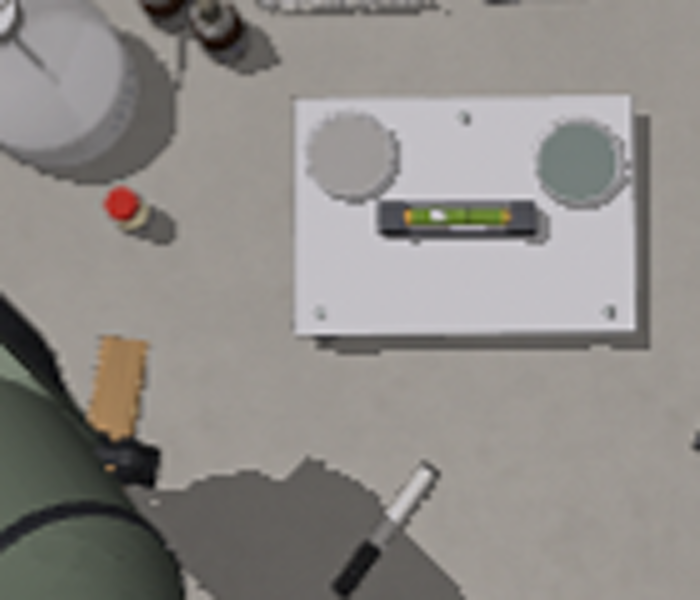

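The picture shows the level lying along the plate's middle, centre at crop pixel (457,217) and bubble at the left, higher end (438,214). The dishes are untouched. Next is the wedge, which I'll feed in at -10° to stay clear of the large level.

```bash
cat >> h.py <<'E'
F=np.array([599,-27.5]); U=np.array([np.cos(np.radians(-10)),np.sin(np.radians(-10))])
def W(d,z): return [*(F-d*U),z]
E
python3 - <<'E'
from h import *
movel([491,333,4.5],max_speed=110,guard=12); st('down')
clamp(); st('clamped')
movel([491,333,90],max_speed=130); st('up')
movep(W(145,90),Rd(-100)); st('pre')
movel(W(145,12),max_speed=90); st('low')
print(movel(W(145,2),max_speed=12,guard=2.5)); st('table')
c=cam('top'); cv2.imwrite('pics/w1.png',cv2.resize(c['image'][130:250,200:340],None,fx=5,fy=5,interpolation=cv2.INTER_CUBIC))
E
```

```text
down t 13.37 p [491.4 333.2   5.1] f [-0.1 -0.2  0.3] gap 85.5 gf 0.0
clamped t 13.9 p [491.2 333.1   4.9] f [-1.7 -0.4  8. ] gap 32.4 gf 60.0
up t 14.71 p [490.7 332.8  89.4] f [-0.7  0.5 -1.2] gap 32.5 gf 59.5
pre t 15.98 p [456.7  -1.2  89.9] f [-0.3  0.3 -0.4] gap 32.6 gf 59.5
low t 17.0 p [456.5  -2.3  12.4] f [-0.7  0.5 -0.8] gap 33.0 gf 59.5
True
table t 17.61 p [456.2  -2.3   4.9] f [ 0.1 -0.4  8.6] gap 32.3 gf 60.5
```

View pics/w1.png

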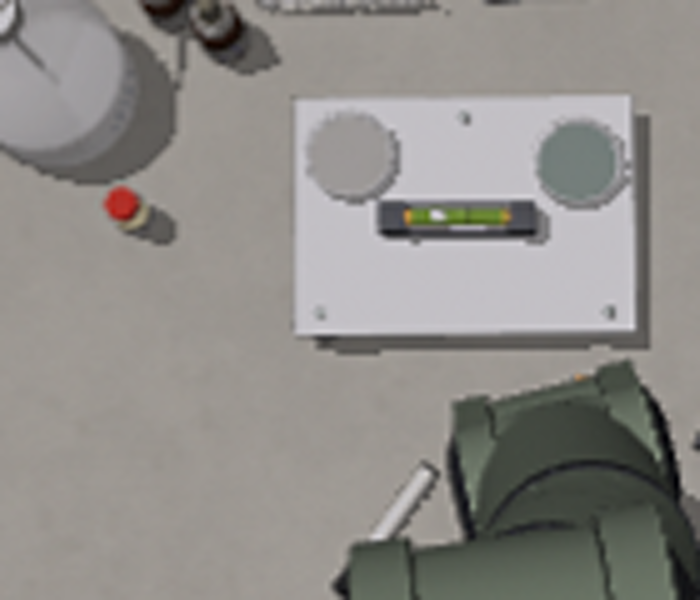

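```bash
python3 - <<'E'
from h import *
open_gripper(); clamp(); st('regrip')
print(movel(W(125,4.9),max_speed=40,guard=8)); st('d125')
c=cam('top'); print(c['image'][170:177,278:306,0]); cv2.imwrite('top2.png',c['image'])
c=cam('scene'); cv2.imwrite('pics/s2.png',cv2.resize(c['image'][150:300,230:390],None,fx=5,fy=4*5/4,interpolation=cv2.INTER_CUBIC)[:600])
E
```

```text
regrip t 18.78 p [456.   -2.3   5. ] f [-1.7  0.8 10.3] gap 32.5 gf 59.1
True
d125 t 18.99 p [455.9  -2.3   5. ] f [-1.5  1.9 10.7] gap 32.2 gf 59.3
[[104 102 104 133 140 139 138 137 136 136 136 129 127 126 127 126 126 126
  126 125 126 127 126 131 107 100  99  98]
 [ 80  81  82  61  87  99 100  98  93  91  93  95  98  98  99  92  97  99
   98  99  99  99  90 100  85  79  81  78]
 [ 82  83  77  66  54  54  53  47 183 203 144  71  52  63  66  53  53  55
   54  55  54  54  58  69  83  85  82  82]
 [ 86  84  78  71  57  52  50  44 161 204 179  92  49  52  54  47  51  53
   52  52  53  53  59  67  84  86  85  84]
 [ 86  87  81  58  41  38  37  35  60  75  68  42  34  34  34  30  34  35
   34  36  37  37  42  57  84  87  87  86]
 [ 83  83  75  79 102 108 107 106 104 103 104 104 158 172 172 171 171 172
  173 127 111 112 112  88  86  87  85  84]
 [ 29  29  33  43  65  68  67  64  64  63  63  63  76  78  78  78  78  79
   79  67  66  66  66  47  32  29  29  28]]
```

View pics/s2.png

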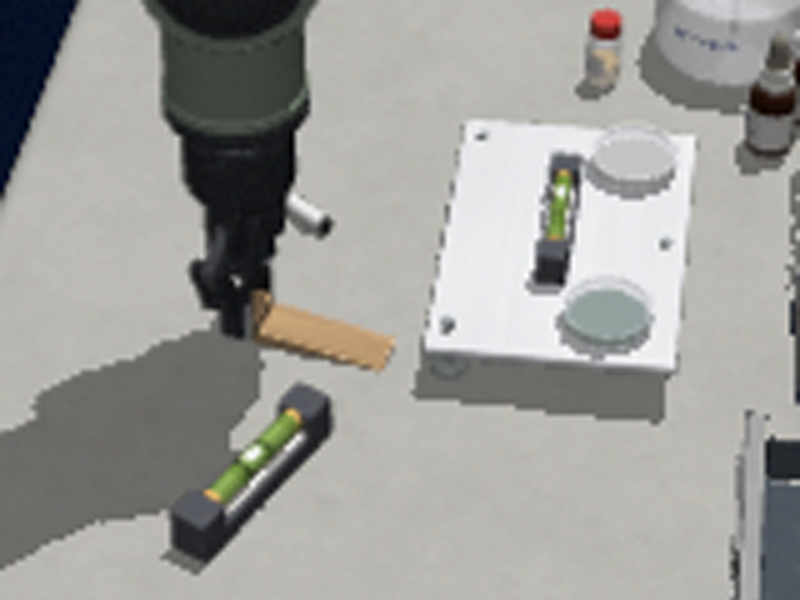

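```bash
cat >> h.py <<'E'
def bub():
    I=camera('top')['image'][:,:,0].astype(float)
    p=I[172:174,282:301].sum(0); 
    w=np.clip(p-160,0,None); k=np.arange(282,301)
    if w.sum()<50: return None
    return round(float(-((w*k).sum()/w.sum()-291.1)*3.4),2)   # mm, + = left (+y)
E
python3 - <<'E'
from h import *
p=read_state()['eef_pos']
open_gripper(); movel([p[0],p[1],7.2]); clamp(); st('regrip')
print(bub())
print(movel(W(118,7.2),max_speed=40,guard=10)); st('d118'); print(bub())
for d in (110,104,98):
    print(d,movel(W(d,7.2),max_speed=15,guard=10),bub()); st()
E
```

```text
regrip t 20.47 p [455.9  -2.4   7.5] f [-2.2  0.8  9.8] gap 32.2 gf 59.1
14.03
True
d118 t 20.73 p [455.9  -2.4   7.4] f [-1.2  0.3 10.1] gap 31.9 gf 59.1
14.02
110 True 14.03
t 21.27 p [455.9  -2.4   7.4] f [-0.1  1.   8.9] gap 32.2 gf 59.0
104 True 14.04
t 21.82 p [455.9  -2.4   7.5] f [-1.3  0.7  9.2] gap 32.6 gf 59.1
98 True 14.02
t 22.39 p [455.9  -2.4   7.4] f [-1.   0.   9.4] gap 32.3 gf 59.1
```

```bash
python3 - <<'E'
from h import *
p=read_state()['eef_pos']; z=p[2]
for i in range(5):
    z+=.3; movel([p[0],p[1],z],max_speed=10); f=read_state()['ft_force'][2]; print(round(z,1),round(f,1))
    if f<2.5: break
st()
r=movel(W(118,z),max_speed=40,guard=8); st('d118',r)
open('z','w').write(str(z))
E
```

```text
7.7 -0.4
t 22.64 p [455.9  -2.4   7.7] f [ 0.9 -0.3 -0.4] gap 32.4 gf 59.4
d118 False t 23.48 p [482.8  -7.    7.7] f [0.3 0.  0.8] gap 32.6 gf 59.5
```

```bash
python3 - <<'E'
from h import *
z=float(open('z').read())
for d in (108,102,96,91,87,83):
    r=movel(W(d,z),max_speed=15,guard=12); b=bub(); s=read_state(); print(d,r,b,round(s['time'],1),s['eef_pos'].round(1),s['ft_force'].round(1))
    if r or b is None or b<12.5: break
E
```

```text
108 True 14.07 24.1 [490.4  -8.5   7.5] [-1.  -0.2  8. ]
```

```bash
python3 - <<'E'
from h import *
z=float(open('z').read())+.15
for d in (108,102,97,92,88,84,80):
    r=movel(W(d,z),max_speed=15,guard=20); b=bub(); s=read_state(); print(d,r,b,round(s['time'],1),s['eef_pos'].round(1),s['ft_force'].round(1))
    if r or b is None or b<12.5: break
E
```

```text
108 False 14.21 24.5 [490.9  -8.7   7.6] [-11.    1.8   4.7]
102 False 14.35 25.1 [496.7  -9.9   7.5] [-10.5   1.4   5. ]
97 False 14.37 25.7 [501.7 -10.8   7.6] [-9.7  0.6  4.3]
92 False 14.51 26.2 [506.6 -11.6   7.5] [-9.8  0.9  4.9]
88 False 14.51 26.7 [510.6 -12.3   7.5] [-10.3   1.4   4.5]
84 False 14.53 27.1 [514.5 -13.    7.5] [-10.1   0.3   4.8]
80 False 14.63 27.6 [518.4 -13.7   7.5] [-10.5   1.1   5.6]
```

```bash
cat >> h.py <<'E'
def shift():
    a=cv2.imread('top2.png'); b=camera('top')['image']; o=[]
    for (u0,u1,v0,v1) in [(256,286,146,174),(304,332,146,174),(256,276,184,204)]:
        f=lambda x:np.float32(cv2.cvtColor(x[v0:v1,u0:u1],cv2.COLOR_BGR2GRAY))
        (dx,dy),_=cv2.phaseCorrelate(f(a),f(b),cv2.createHanningWindow((u1-u0,v1-v0),cv2.CV_32F)); o.append((round(-dy*3.4,2),round(-dx*3.4,2)))
    return o  # world dx,dy mm at dish a, dish b, near-left
E
python3 - <<'E'
from h import *
b=camera('top')['image']; cv2.imwrite('pics/m1.png',cv2.resize(b[130:250,230:350],None,fx=5,fy=5,interpolation=cv2.INTER_CUBIC)); print(shift())
E
```

```text
[(0.06, -0.78), (-0.45, 0.66), (0.45, -0.32)]
```

View pics/m1.png

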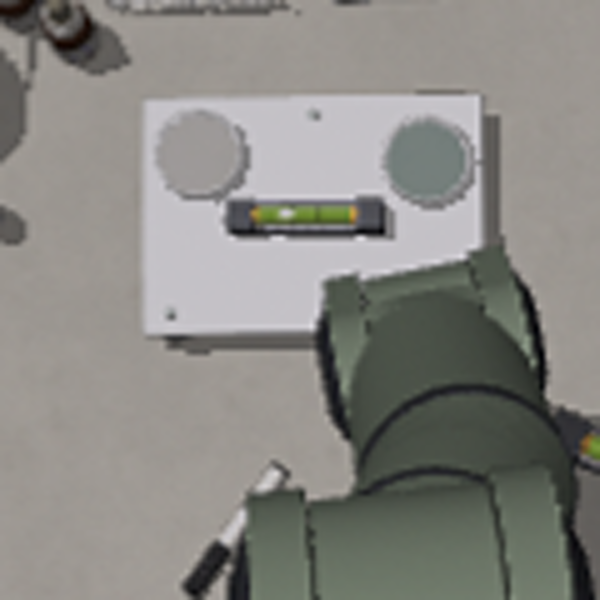

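The plate has moved less than 1 mm, and the bubble at (288,213) is still at the left end. I keep pushing.

```bash
python3 - <<'E'
from h import *
z=float(open('z').read())+.15
for d in np.arange(77,35,-3):
    r=movel(W(d,z),max_speed=15,guard=15); wait(.25); b=bub(); s=read_state(); print(d,r,b,round(s['time'],1),s['ft_force'].round(1))
    if r or b is None or b<13: break
print(shift()); wait(.7); print(bub())
E
```

```text
77 False 15.16 28.3 [-11.3   0.5   5.5]
74 False 15.33 29.0 [-11.8   0.7   5.9]
71 False 14.4 29.6 [-12.    1.2   6.3]
68 False 12.63 30.3 [-11.4   1.3   6.1]
[(-0.1, -0.59), (1.36, 2.62), (0.55, -0.33)]
11.0
```

```bash
python3 - <<'E'
from h import *
z=float(open('z').read())+.15
for d in (65,62):
    r=movel(W(d,z),max_speed=12,guard=15)
wait(1.3); s=read_state(); print(r,bub(),round(s['time'],1),s['ft_force'].round(1))
I=camera('top')['image']; cv2.imwrite('m2.png',I)
print(I[171:174,278:306,0]); print(I[171:174,278:306,1]); print(I[171:174,278:306,2])
cv2.imwrite('pics/m2.png',cv2.resize(I[160:185,270:315],None,fx=14,fy=14,interpolation=cv2.INTER_CUBIC))
E
```

```text
False 5.64 33.2 [-13.2   1.6   7.4]
[[ 83  86  67  67  91  95  96  96  76  62  54  80  87  67  68  60  63  64
   64  64  64  64  65  83  85  83  83  84]
 [ 85  88  72  62  66  67  66  66  62  52 148 200 209 130  68  52  59  61
   61  61  61  64  75  89  88  85  84  86]
 [ 87  91  61  44  44  44  44  44  44  36  77 118 126  72  42  33  41  43
   44  43  43  43  46  84  88  87  86  88]]
[[ 77  77 104 115 136 141 141 142 143 121 109 144 152 140 143 102 125 132
  131 131 132 132 139  94  77  77  78  78]
 [ 78  78 125 148 151 150 149 149 151 126 148 192 200 172 154 105 139 149
  149 148 149 153 174 110  80  79  78  80]
 [ 80  81  87 120 125 123 124 124 124 102 109 151 160 131 123  80 114 123
  122 121 121 121 114  87  81  80  80  81]]
[[ 77  76 133 124 123 125 125 126 127 109  98 133 142 124 127  96 104 107
  108 107 107 105 171 110  75  76  77  78]
 [ 79  77 152 146 126 122 122 122 123 104 147 195 204 158 128  89 114 121
  121 120 119 135 200 123  78  79  79  80]
 [ 80  80 107 117 102  97  98  98  98  80  98 143 151 111  97  65  90  97
   96  95  95  96 138  97  78  79  80  81]]
```

View pics/m2.png

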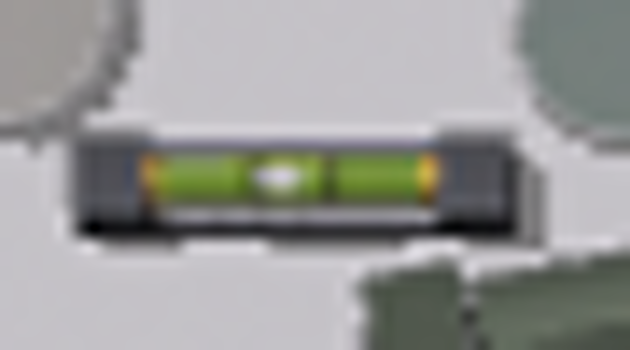

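Bubble centroid is at column 289.5 and the marks are at about 287.6 and 293.2, so their centre is about 290.35. That leaves roughly 3 mm to go.

```bash
cat >> h.py <<'E'
def bub2(n=4):
    I=np.mean([camera('top')['image'].astype(float) for _ in range(n)],0)[172,276:306]
    k=np.arange(276,306); w=np.clip(I[:,0]-np.where((k>282)&(k<300),85,999),0,None); b=(w*k).sum()/w.sum()
    R=I[:,2]-I[:,0]; m=R.max()*.3 # orange/green extents
    on=np.nonzero(R>m)[0]; i,j=on[0],on[-1]
    l=i-(R[i]-m)/(R[i]-R[i-1]); r=j+(R[j]-m)/(R[j]-R[j+1]); cen=276+(l+r)/2
    g=I[:,1]; print('bubble',round(b,2),'cen',round(cen,2),'mm',round((cen-b)*3.35,2)); print(g[8:22].round().astype(int),I[8:22,0].round().astype(int))
E
python3 - <<'E'
from h import *
z=float(open('z').read())+.15
bub2(); p0=read_state()['eef_pos']
movel(W(59.2,z),max_speed=8,guard=15); wait(1.3); bub2(); s=read_state(); print((s['eef_pos']-p0).round(2),round(s['time'],1),s['ft_force'].round(1))
E
```

```text
bubble 289.43 cen 290.24 mm 2.72
[149 150 150 127 148 192 200 172 154 105 139 149 149 149] [ 66  67  62  53 148 200 209 130  69  53  59  61  62  62]
bubble 290.2 cen 290.25 mm 0.17
[150 150 151 128 122 188 200 200 160 120 143 149 150 150] [ 63  63  63  57  55 190 208 209 114  49  59  60  62  63]
[ 2.28 -0.46 -0.01] 35.5 [-15.7   2.   10.2]
```

Bubble is centred within about 0.4 mm. I release, back off and recheck.

```bash
python3 - <<'E'
from h import *
open_gripper(); wait(1); st('open'); bub2()
p=read_state()['eef_pos']; movel([p[0],p[1],120],max_speed=80)
movep([450,0,220],Rd(-100)); wait(1.0); st(); bub2(); print(shift())
I=camera('top')['image']; cv2.imwrite('pics/f1.png',cv2.resize(I[140:250,215:345],None,fx=5,fy=5,interpolation=cv2.INTER_CUBIC))
E
```

```text
open t 37.06 p [540.7 -17.2   7.9] f [ 0.2 -1.   0. ] gap 85.3 gf 0.0
bubble 290.2 cen 290.25 mm 0.16
[149 150 151 128 122 188 200 199 160 121 143 149 150 150] [ 63  63  63  57  54 190 208 209 114  49  59  62  63  63]
t 40.42 p [450.   0. 220.] f [ 0.3 -0.3  0.1] gap 85.7 gf 0.0
bubble 290.2 cen 290.25 mm 0.19
[147 148 149 126 120 186 197 196 158 119 141 147 147 148] [ 62  62  62  56  53 188 205 206 112  49  58  60  62  62]
[(0.13, -0.54), (1.2, 0.41), (0.66, 0.03)]
```

View pics/f1.png

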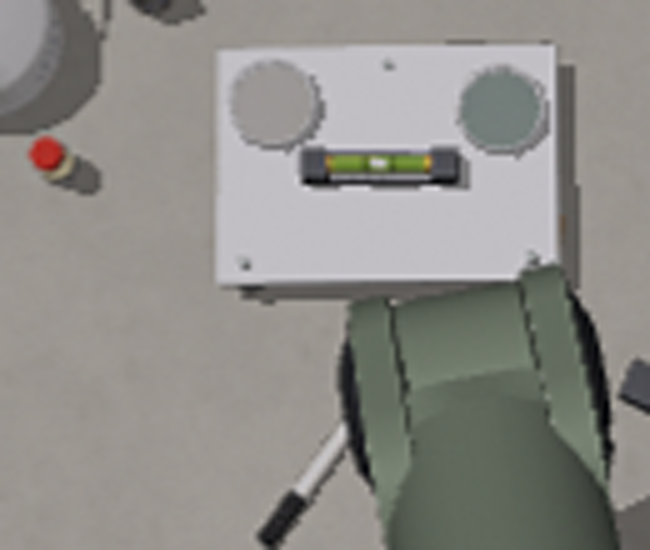

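The bubble at crop (378,162) sits between the marks and stayed there after release. Plate, level and dishes are in place, and the robot is clear of everything.

```bash
python3 -c "
from workcell import *
print(finish_job())"
```

```text
the job is handed in; nothing more can be done
None
```

The job is handed in at about 40 s of the 72 s limit: the level lies on the middle of the plate, the wedge is under the low foot, and the bubble rests within about 0.5 mm of centre, with the plate moved about 1 mm at most.

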